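# Fit two keyed rings on a pump shaft

## Robot

A 6-joint arm with a two-finger parallel gripper is mounted at the origin on a cart in front of the work surface, level with it; the furniture and walls round the work are solid. World frame = base frame: x ahead of the robot, y to its left, z up, the work surface at z = 0. Lengths are in m, angles in rad, forces in N, time in s.
With the tool pointing down it reaches from about 0.3 to 0.775 m from the base axis. Payload 14.6 kg.
Tool frame: the origin (TCP) lies at the centre of the arm's flange, where the gripper is bolted on; the fingertips stand 199 mm ahead of it and the grasp point (between the pads) lies 180 mm ahead of it; z points along the fingers, y is the line along which they close (so a half turn about z gives the same grasp; the last joint's range is limited). The gripper opens to 94 mm and grips with 3 to 60 N. Pads are 16 mm wide; open, the fingers measure 119 mm over their backs; the gripper's body (75 mm by 177 mm) begins 78 mm behind the grasp point.
Start: joints at [1.26, 0.3, 1.521, -0, 1.321, -0.067], TCP at [0.133, 0.534, 0.405] pointing down, gripper open.
Joint ranges: [-3.03, 3.03], [-0.79, 2.21], [0.23, 2.52], [-1.04, 4.18], [0, 3.07], [-2.55, 2.55]. Speed limits (rad/s): [2.22, 2.22, 2.57, 3.14, 3.14, 3.14].

## Interface

Orientations are given as [roll, pitch, yaw] about the fixed x, y, z axes, in that order (R = Rz(yaw) Ry(pitch) Rx(roll)).
In Python, from station import ctrl gives the robot as it stands. The module is installed in compiled form; this text tells all that it offers.
- The arm moves only by the tool servo_tool, never from a script. Its argument "motion" is a list of rows, each a list of 5 numbers: the closure, from 0 (fully open) to 1 (shut), then the shift along the world's x, y, z in cm, then the turn about the world's z in degrees. A call has 1 to 20 rows; each row is the pose to reach, as a shift and turn from the pose commanded when the call began; what a row does not reach only later rows make up. A row lasts 1/8 s, in which the tool goes at most 62.5 mm and 10.7 degrees, less where a joint would pass 70% of its speed; a pose out of reach is approached as far as the arm can. A call with a gripper value outside its range is refused whole. The fingers move at their own pace and stop on an object; "squeeze" is the grip in N (left out, the last holds). Time passes only in rows, so rows that repeat a pose let the fingers close. It gives the time, the measured TCP pose, the force, the opening and the grip force at its end, in the units of the state.
- ctrl.get_obs(): the state, without advancing time (a new reading comes with each control period).
- ctrl.camera(name): name is "scene" or "top" or "wrist"; returns a dict with "image" (384x512x3 uint8, red, green, blue), "fx", "fy", "cx", "cy" (pixels), "camera_from_world" (4x4, takes a point from world to camera coordinates); the wrist camera has in their place "hand_eye" (4x4, takes a point from camera to tool coordinates, whose origin is the TCP and whose axes are the flange's). Camera axes: x right, y up, looking along -z (the intrinsics and any distortion apply to the point x, -y, -z); pixel columns grow to the right and rows downward; lengths in m; the calibration is good to about 2 mm. A picture is of the moment at which its call begins: read the wrist's pose just before it. There is no depth.
- ctrl.hand_in(): hands the job in; it is judged then, once.
The state is a dict: "time_s": time; "qpos": joint angles; "joint_vel": joint speeds; "tau": joint torques, N m; "ee_pos": TCP position; "eef_rot": TCP orientation; "force": force on the tool from outside, world axes, zero at the start; "moment": the same for the moment, N m; "grip_width": finger opening in m; "grip_force": force on a finger pad.
Only numpy, scipy, OpenCV 4.12 (cv2) and the standard library are available. Lean on these libraries where they do the work, as an engineer would, in place of code of your own. Each camera call takes 0.05 s, during which the arm holds its last target. There are 200 camera calls.

## Task

Build up the pump shaft that stands in the round service stand: put on the wide ring first, then the narrow ring on top of it. Each ring's bore has one flat, so turn the ring until its flat meets the flat of the shaft, slide it down fully home so that the stack lies flush, and let go; the shaft stopped at an angle nobody noted, somewhere near the stand's mark, and has to be found. Leave the other things where they stand.

Things in the scene. Friction and masses are not known exactly. Their poses are not given: they have to be found in the camera images.
- stand: round steel flange, 90 mm wide, 12 mm thick, fixed, with four small screw heads and a short dark mark at its rim, the shaft upright at its centre; origin centre of its underside, z up, the mark lies on its -x side. The shaft does not turn; its flat faces somewhere within 0.7 rad (40 deg) either side of the mark's direction, a new angle each time, not reported
- shaft_step (a point): on the shaft's axis, 56 mm above the flange's underside, axes as the stand's: top of the shaft's D section, which is 28 mm in diameter with one flat 10 mm from the axis, upper edge chamfered 1.5 mm, and runs down to the flange. A ring at a wrong angle stops with its underside here; it drops on only with its flat within 0.1 to 0.2 rad of the shaft's
- shaft_end (a point): on the shaft's axis, 76 mm above the flange's underside: chamfered top end of the shaft's thinner round pilot (18 mm in diameter, 20 mm long, standing on the D section), over which a ring passes at any angle
- spacer: the wide ring: round aluminium, 56 mm outside diameter, 28 mm high, lying flat; D bore right through, 31 mm in diameter with one flat 11.2 mm from the axis. Origin on its axis in its underside, z up; the flat is on its -x side, marked by a small dark dimple in the top face. 0.17 to 0.34 kg. Home: underside on the flange, 12 mm above the stand's origin
- collar: the narrow ring: 42 mm outside diameter, 28 mm high, else like the wide ring: same D bore, origin on its axis in its underside, flat and dimple on its -x side. 0.11 to 0.23 kg. Home: underside on the wide ring, 40 mm above the stand's origin. The two rings' places may be swapped
- petri_slide_1: bystander: small flat round clear membrane dish with lid, 55 mm wide, 11 mm high, near the front edge; origin centre of its underside
- blind_ferrule_2: bystander: flat round grey steel blanking disc, 58 mm wide, 6 mm high, no hole; origin centre of its underside
- steel_bowl: bystander: small open steel bowl, 95 mm wide, 39 mm high, behind the stand; origin centre of its underside
- reducer_spool: bystander: grey steel reducer funnel with a flange at each end and a narrow waist, 75 mm wide, 100 mm high; origin centre of its underside
- sample_bottle_yellow: bystander: clear plastic sample bottle with a white cap, 68 mm wide, 208 mm high, at the left; origin centre of its underside
- measuring_cylinder: bystander: slender clear measuring cylinder on a hexagonal foot, 66 mm wide at the foot, 250 mm high; origin centre of its underside
- cone_vessel_3: bystander: grey steel conical flask, 100 mm wide, 140 mm high, at the right; origin centre of its underside
Mind the look-alikes: they are no part of the job. What is shaped like the spacer but orange or yellow is not meant.

How it is judged:
By the outcome, as a careful person would: the job done as asked, in the order asked, and still so for the second after the job is handed in, with the robot touching nothing.
It also fails if it takes over 72 s, if anything falls off the work surface, if the arm or the gripper's body presses on something with over 40 N, if the wrist force passes 120 N, or if a joint passes its speed limit or range.

## Working session

There is one attempt and no reset: what is moved stays moved. The work goes in short steps, Python scripts to look and compute and a tool call to move; the robot and the scene stay as the last step left them, time stands still between calls to the robot, and variables do not carry over. Pictures are saved under pics/ and viewed, at most 11 in all, crops included, and the job is handed in when it is done.

Besides the shell and the picture viewer there is one more tool, called after "Request:" by a JSON object that holds its "method" and its "body". servo_tool: Moves the arm, as the interface text tells. Its arguments: {"type":"object","properties":{"motion":{"type":"array","items":{"type":"array","items":{"type":"number"}}},"squeeze":{"type":"number"}},"required":["motion"]}

```bash
mkdir -p pics; cat > h.py <<'E'
from station import ctrl
import numpy as np, cv2
from scipy.spatial.transform import Rotation as R
def grab(n,f):
    o=ctrl.get_obs(); c=ctrl.camera(n); cv2.imwrite('pics/'+f,c['image'][:,:,::-1]); return o,c
def ray(c,o,u,v):
    k=c.get('dist',c.get('distortion'))
    d=np.array([(u-c['cx'])/c['fx'],-(v-c['cy'])/c['fy'],-1.])
    if 'hand_eye' in c:
        T=np.eye(4);T[:3,:3]=R.from_euler('xyz',o['eef_rot']).as_matrix() if len(o['eef_rot'])==3 else np.array(o['eef_rot']).reshape(3,3)
        T[:3,3]=o['ee_pos'];T=T@c['hand_eye']
    else: T=np.linalg.inv(c['camera_from_world'])
    return T[:3,3],T[:3,:3]@d
def onz(c,o,u,v,z):
    p,d=ray(c,o,u,v); return p+d*(z-p[2])/d[2]
def px(c,o,P):
    if 'hand_eye' in c:
        T=np.eye(4);T[:3,:3]=R.from_euler('xyz',o['eef_rot']).as_matrix();T[:3,3]=o['ee_pos'];M=np.linalg.inv(T@c['hand_eye'])
    else: M=c['camera_from_world']
    q=M[:3,:3]@P+M[:3,3]; return c['cx']-c['fx']*q[0]/q[2], c['cy']+c['fy']*q[1]/q[2]
E
python3 - <<'E'
from h import *
o,c=grab('top','top.png'); print({k:v for k,v in c.items() if k!='image'}); print(o)
o,s=grab('scene','scene.png'); print({k:v for k,v in s.items() if k!='image'})
cv2.imwrite('pics/both.png',cv2.resize(np.vstack([c['image'],s['image']])[:,:,::-1],(400,600)))
E
```

```text
{'fx': 389.9628692107971, 'fy': 389.9628692107971, 'cx': 251.45868328269233, 'cy': 186.79504696708332, 'camera_from_world': array([[-0.00578993, -0.9999782 , -0.00317583,  0.14242303],
       [ 0.99911747, -0.00591701,  0.0415844 , -0.50484258],
       [-0.04160228, -0.00293226,  0.99912995, -1.20485166],
       [ 0.        ,  0.        ,  0.        ,  1.        ]])}
{'time_s': 0.0, 'qpos': array([ 1.26038572e+00,  3.00486289e-01,  1.52157968e+00, -9.16350399e-06,
        1.32073113e+00, -6.66249001e-02]), 'joint_vel': array([-3.28926286e-05, -6.64126980e-04, -1.83550150e-03,  2.18523793e-04,
       -2.46634512e-05, -1.54433004e-04]), 'tau': array([ 8.68250027e-05, -5.31822145e+01, -3.52728903e+01,  7.07405386e-02,
        2.44486704e-02, -3.44490729e-05]), 'ee_pos': array([0.13276495, 0.53370253, 0.40407846]), 'eef_rot': array([-3.14039029e+00, -7.13307294e-05,  2.89780918e+00]), 'force': array([-0.59625506,  0.28073655,  0.04802107]), 'moment': array([-0.02998269, -0.02043538,  0.04614522]), 'grip_force': 0.0, 'grip_width': 0.09363392197799733}
{'fx': 499.899072394058, 'fy': 499.899072394058, 'cx': 266.34067746260837, 'cy': 197.97231700556054, 'camera_from_world': array([[-0.83076787, -0.55657596,  0.00692375,  0.49324462],
       [ 0.40258553, -0.59223262,  0.69798668, -0.17307405],
       [-0.38438214,  0.58265231,  0.71607727, -1.42687603],
       [ 0.        ,  0.        ,  0.        ,  1.        ]])}
```

View pics/top.png

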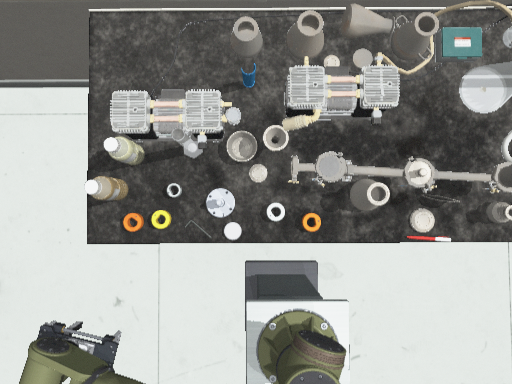

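View pics/scene.png

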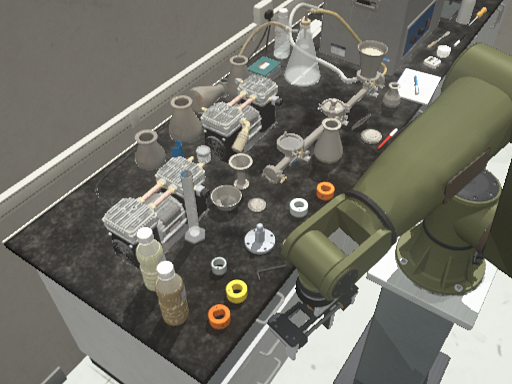

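The top view shows the stand at about (221,203), the narrow ring at (174,190) and the wide ring at (276,212). The orange and yellow rings are decoys. Next I'll compute the world positions.

```bash
python3 - <<'E'
from h import *
c=ctrl.camera('top');s=ctrl.camera('scene')
for n,u,v,z in [('stand',221,203,.012),('shaft_end?',221,203,.076),('collar',174,190,.028),('spacer',276,212,.028),('bowl',241,146,.03),('petri',233,231,.01),('orange',312,222,.028),('yellow',161,219,.028)]:
    p=onz(c,None,u,v,z); print(n,p.round(3),np.round(px(s,None,p)))
a=cv2.resize(c['image'][170:245,150:330],None,fx=4.4,fy=4.4,interpolation=cv2.INTER_CUBIC)
cv2.imwrite('pics/crop.png',a[:,:,::-1])
w=ctrl.camera('wrist');print(w['hand_eye'],w['fx'],w['cx'],w['cy'],[k for k in w])
E
```

```text
stand [0.456 0.234 0.012] [261. 239.]
shaft_end? [0.456 0.229 0.076] [262. 224.]
collar [0.496 0.378 0.028] [219. 262.]
spacer [0.427 0.065 0.028] [300. 204.]
bowl [0.631 0.171 0.03 ] [226. 198.]
petri [0.369 0.198 0.01 ] [293. 245.]
orange [ 0.396 -0.045  0.028] [326. 188.]
yellow [0.408 0.417 0.028] [237. 287.]
[[ 1.01666227e-03  9.64753267e-01  2.63154137e-01  7.67721161e-02]
 [ 9.99999391e-01 -1.09361221e-03  1.45938434e-04 -1.35410822e-04]
 [ 4.28583159e-04  2.63153829e-01 -9.64753792e-01  2.01878868e-02]
 [ 0.00000000e+00  0.00000000e+00  0.00000000e+00  1.00000000e+00]] 271.5865240604487 251.2326435560791 187.77968682444796 ['image', 'fx', 'fy', 'cx', 'cy', 'hand_eye']
```

View pics/crop.png

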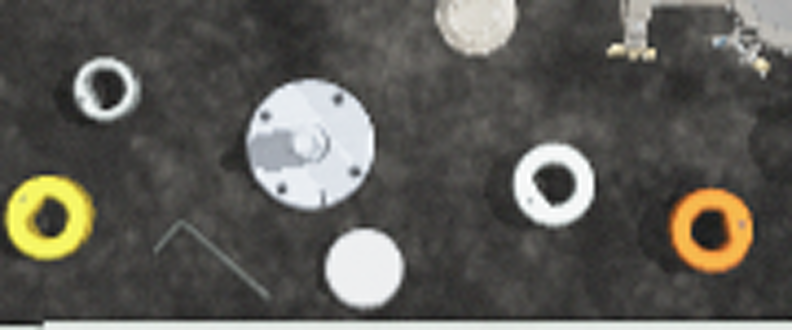

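The crop shows the spacer dimple at about 125° (world angle) and the collar dimple at about 109°. The stand's mark is at about 192°. I'll go and look at the shaft from close by.

Request:
{"method": "servo_tool", "body": {"motion": [[0,5,-4,0,5],[0,10,-8,0,10],[0,15,-12,0,15],[0,20,-16,0,20],[0,25,-20,0,24],[0,30,-24,0,24],[0,34,-27,0,24],[0,37,-29.4,-3,24],[0,37,-29.4,-8,24],[0,37,-29.4,-12.5,24],[0,37,-29.4,-12.5,24],[0,37,-29.4,-12.5,24]]}}

```text
time_s: 1.75
ee_pos: [0.5032, 0.24, 0.2815]
eef_rot: [3.141, 0.002, -2.966]
force: [-0.4, 0.5, 1.1]
grip_width: 0.0941
grip_force: 0.0
```

```bash
python3 - <<'E'
from h import *
o,c=grab('wrist','w1.png'); print(o['time_s'],o['ee_pos'],o['eef_rot'],px(c,o,np.array([.456,.231,.056])))
u,v=map(int,px(c,o,np.array([.456,.231,.056])))
a=c['image'][max(0,v-90):v+90,max(0,u-120):u+120]
print(max(0,u-120),max(0,v-90))
cv2.imwrite('pics/w1c.png',cv2.resize(a,None,fx=3.3,fy=3.3,interpolation=cv2.INTER_CUBIC)[:,:,::-1])
E
```

```text
1.75 [0.50315697 0.2399949  0.2815257 ] [ 3.14116850e+00  2.05915382e-03 -2.96633149e+00] (np.float64(250.34590580402786), np.float64(152.57079614323914))
130 62
```

View pics/w1c.png

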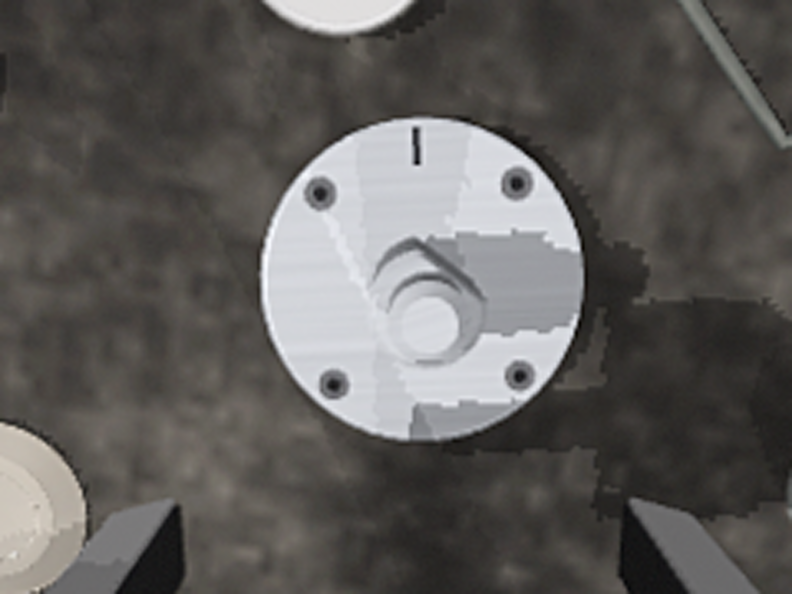

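The wrist view shows the mark at crop (416,145) and the flange centre at about (422,279). The flat's edge runs from about (416,240) to (484,298), up and to the right. I'll zoom in to measure it.

```bash
python3 - <<'E'
from h import *
im=cv2.imread('pics/w1.png');o=ctrl.get_obs();c=ctrl.camera('wrist')
f=lambda x,y,z:onz(c,o,130+x/3.3-.35,62+y/3.3-.35,z)
print('stand',f(422,279,.012),'pilot',f(430,325,.076),'mark',f(417,145,.012))
for z in(.012,.0545,.056):
    a=f(416,240,z);b=f(484,298,z);d=b-a;n=np.array([-d[1],d[0]]);print(z,a,b,np.linalg.norm(d),np.degrees(np.arctan2(n[1],n[0])))
a=im[128:178,235:285]
cv2.imwrite('pics/w1z.png',cv2.resize(a,(600,600),interpolation=cv2.INTER_CUBIC))
E
```

```text
stand [0.45550916 0.23750667 0.012     ] pilot [0.4574575  0.23809803 0.076     ] mark [0.42078736 0.22974277 0.012     ]
0.012 [0.44534162 0.2339588  0.012     ] [0.45766045 0.25547023 0.012     ] 0.024789008903246333 150.2017697453485
0.0545 [0.44231848 0.2327113  0.0545    ] [0.45253874 0.25055815 0.0545    ] 0.020566085981261622 150.20176974534843
0.056 [0.44221178 0.23266727 0.056     ] [0.45235798 0.25038478 0.056     ] 0.02041704164283865 150.20176974534846
```

View pics/w1z.png

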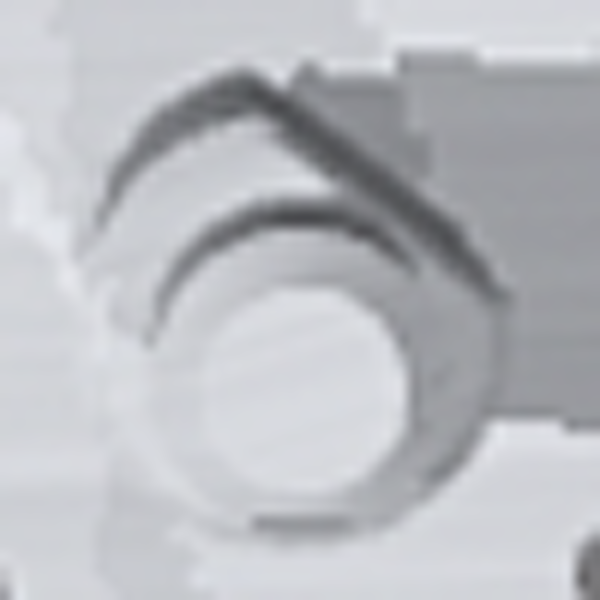

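The flat's outline spans 20 mm on the D-top plane, which matches the expected 19.6 mm, so its normal is at about 151°. The shaft axis is at about (0.4565, 0.238). Next is a close look at the spacer.

Request:
{"method": "servo_tool", "body": {"motion": [[0,0,-1,2,0],[0,0,-5,2,-6],[0,-1,-9,2,-13],[0,-2,-13,2,-20],[0,-3.1,-17,1,-26],[0,-3.1,-18.6,-2,-26],[0,-3.1,-18.6,-3,-26],[0,-3.1,-18.6,-3,-26],[0,-3.1,-18.6,-3,-26]]}}

```text
time_s: 2.98
ee_pos: [0.4721, 0.0544, 0.2508]
eef_rot: [3.141, 0.001, 2.864]
force: [1.1, -0.2, 1.0]
grip_width: 0.0942
grip_force: 0.0
```

```bash
python3 - <<'E'
from h import *
o,c=grab('wrist','w2.png'); P=np.array([.427,.067,.028]);print(o['time_s'],o['ee_pos'],o['eef_rot'])
u,v=map(int,px(c,o,P)); x0,y0=max(0,u-60),max(0,v-45)
a=c['image'][y0:v+45,x0:u+60];print(x0,y0)
cv2.imwrite('pics/w2c.png',cv2.resize(a,None,fx=6,fy=6,interpolation=cv2.INTER_CUBIC)[:,:,::-1])
g=cv2.cvtColor(c['image'],cv2.COLOR_RGB2GRAY)
m=(g>140).astype(np.uint8)
for cn in cv2.findContours(m,cv2.RETR_EXTERNAL,cv2.CHAIN_APPROX_NONE)[0]:
    if cv2.contourArea(cn)>800:
        (x,y),r=cv2.minEnclosingCircle(cn);e=cv2.fitEllipse(cn);print(x,y,r,e,onz(c,o,x,y,.028),onz(c,o,*e[0],.028))
E
```

```text
2.975 [0.47211198 0.0543659  0.25081774] [3.14110589e+00 1.49863009e-03 2.86397014e+00]
191 109
181.17568969726562 346.707763671875 53.38378143310547 ((190.22259521484375, 344.1548767089844), (28.86009979248047, 125.74732971191406), 83.86327362060547) [ 0.58014561 -0.0434316   0.028     ] [ 0.57968294 -0.0344588   0.028     ]
470.5 138.5 44.11925506591797 ((467.6733093261719, 136.45065307617188), (33.22209167480469, 106.39947509765625), 133.03729248046875) [0.45963551 0.22575482 0.028     ] [0.45754955 0.22385622 0.028     ]
98.18085479736328 154.52127075195312 39.12736511230469 ((98.20138549804688, 154.44171142578125), (66.30193328857422, 77.3849868774414), 133.20399475097656) [ 0.39564778 -0.04299277  0.028     ] [ 0.39559697 -0.04295313  0.028     ]
251.15753173828125 155.0 37.211421966552734 ((251.11911010742188, 154.73709106445312), (72.52224731445312, 73.46459197998047), 80.70121002197266) [0.42724655 0.06699667 0.028     ] [0.42704876 0.06702295 0.028     ]
479.0 96.5 36.003570556640625 ((485.40155029296875, 90.10159301757812), (40.99992752075195, 66.11542510986328), 113.1064682006836) [0.43130983 0.23352872 0.028     ] [0.42816822 0.238118   0.028     ]
407.12200927734375 28.055702209472656 43.98692321777344 ((404.32940673828125, 29.772871017456055), (67.15798950195312, 84.41973876953125), 69.02498626708984) [0.3739967  0.19006666 0.028     ] [0.37451409 0.18814542 0.028     ]
66.4463119506836 49.0 82.55984497070312 ((57.352996826171875, 40.19684982299805), (90.32732391357422, 172.64329528808594), 79.17236328125) [ 0.32363388 -0.03379092  0.028     ] [ 0.31704564 -0.03727267  0.028     ]
```

View pics/w2c.png

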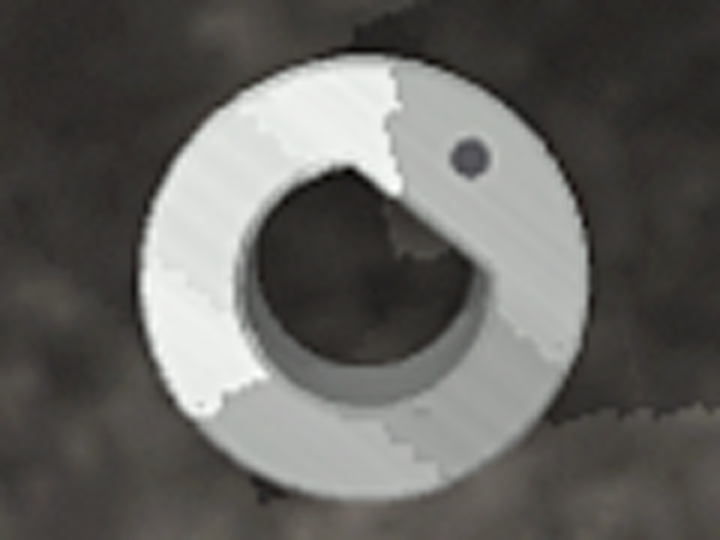

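The spacer's centre is at image (251,155), world (0.427, 0.067). Its dimple is at (269,135), so at about 122°. It needs a turn of about +29° to meet the shaft. Now I'll grip and lift it.

Request:
{"method": "servo_tool", "body": {"motion": [[0,-2.5,0.7,0,0],[0,-4.5,1.3,0,0],[0,-4.5,1.3,-2,0],[0,-4.5,1.3,-4.5,0],[0,-4.5,1.3,-4.5,0],[1,-4.5,1.3,-4.5,0],[1,-4.5,1.3,-4.5,0],[1,-4.5,1.3,-4.5,0],[1,-4.5,1.3,-4.5,0],[1,-4.5,1.3,-4.5,0],[1,-4.5,1.3,-4.5,0],[1,-4.5,1.3,-4.5,0],[1,-4.5,1.3,-4.5,0]], "squeeze": 25}}

```text
time_s: 4.65
ee_pos: [0.4269, 0.0667, 0.2049]
eef_rot: [3.141, 0.0, 2.863]
force: [-1.5, -0.2, 5.8]
grip_width: 0.0556
grip_force: 25.0
```

Request:
{"method": "servo_tool", "body": {"motion": [[1,0,0,3,0],[1,0,0,7,0],[1,0,3,10,5],[1,1,7,10,12],[1,2,11,10,20],[1,3,15,10,26],[1,3,17.1,10,29],[1,3,17.1,10,29],[1,3,17.1,10,29],[1,3,17.1,10,29]]}}

```text
time_s: 5.9
ee_pos: [0.4568, 0.237, 0.3046]
eef_rot: [-3.142, -0.0, -2.916]
force: [0.0, 0.4, -1.4]
grip_width: 0.0556
grip_force: 25.0
```

```bash
python3 - <<'E'
from h import *
o,c=grab('wrist','w3.png'); print(o['time_s'],o['ee_pos'],o['eef_rot'],o['force'],o['moment'])
cv2.imwrite('pics/w3c.png',cv2.resize(c['image'][100:300,120:380],None,fx=3,fy=3,interpolation=cv2.INTER_CUBIC)[:,:,::-1])
E
```

```text
5.9 [0.45681941 0.23696292 0.30464799] [-3.14150216e+00 -1.12614758e-04 -2.91565015e+00] [ 0.04026191  0.41412206 -1.40017096] [0.02015623 0.03056412 0.02498281]
```

View pics/w3c.png

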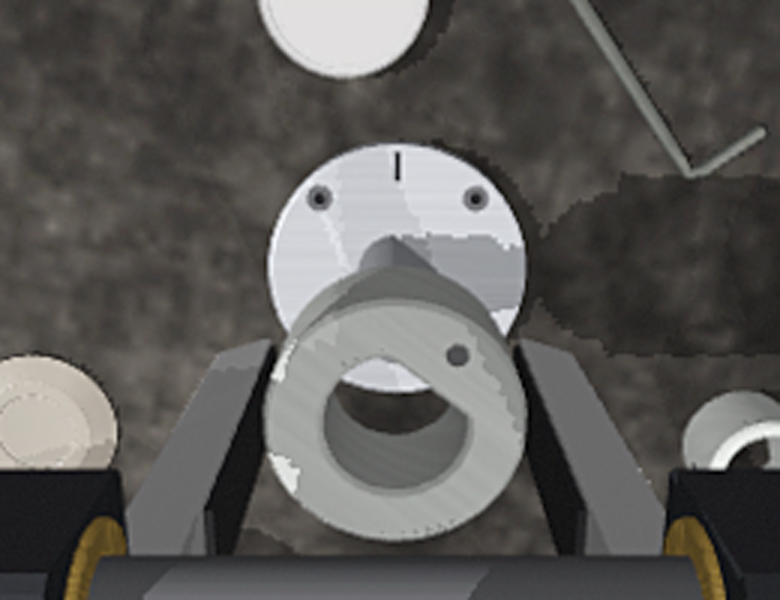

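The picture shows the ring's centre and the flange's centre in the same column, about 396 in the crop. The two flats are close to parallel. I'll lower carefully to just past the step.

Request:
{"method": "servo_tool", "body": {"motion": [[1,0,0.1,-2,0],[1,0,0.1,-3.5,0],[1,0,0.1,-4,0],[1,0,0.1,-4.3,0],[1,0,0.1,-4.6,0],[1,0,0.1,-4.8,0],[1,0,0.1,-4.8,0]]}}

```text
time_s: 6.82
ee_pos: [0.4568, 0.2388, 0.2567]
eef_rot: [-3.142, 0.0, -2.914]
force: [0.1, -0.3, -3.1]
grip_width: 0.0556
grip_force: 25.0
```

Request:
{"method": "servo_tool", "body": {"motion": [[1,0,0,-1,0],[1,0,0,-2,0],[1,0,0,-3,0],[1,0,0,-3.6,0],[1,0,0,-3.9,0],[1,0,0,-4.0,0],[1,0,0,-4.0,0]]}}

```text
time_s: 7.7
ee_pos: [0.4568, 0.2388, 0.2169]
eef_rot: [3.142, 0.0, -2.914]
force: [-1.2, -1.1, 0.5]
grip_width: 0.0553
grip_force: 25.0
```

Request:
{"method": "servo_tool", "body": {"motion": [[0,0,0,0,0],[0,0,0,0,0],[0,0,0,0,0],[0,0,0,0,0],[0,0,0,2,0],[0,0,0,6,0],[0,0,0,10,0],[0,0,0,12,-5],[0,0,0,12,-5],[0,0,0,12,-5]]}}

```text
time_s: 8.95
ee_pos: [0.4566, 0.2387, 0.3356]
eef_rot: [-3.141, -0.001, -3.0]
force: [0.5, -0.4, 0.2]
grip_width: 0.0937
grip_force: 0.0
```

```bash
python3 - <<'E'
from h import *
o,c=grab('wrist','w4.png'); print(o['time_s'],o['ee_pos'],o['eef_rot'],o['grip_width'])
s=ctrl.camera('scene')
for n,u,v in[('cyl',195,236),('bottleY',153,283),('bottleB',173,318)]: print(n,onz(s,None,u,v,0))
a=cv2.resize(c['image'][100:300,120:380],(520,400))
cv2.imwrite('pics/w4c.png',np.vstack([a[:,:,::-1]]))
E
```

```text
8.95 [0.45660992 0.23865734 0.33556077] [-3.14120950e+00 -1.35430981e-03 -2.99958764e+00] 0.09369784081590266
cyl [0.62958339 0.32572148 0.        ]
bottleY [0.61779657 0.51889405 0.        ]
bottleB [0.50101793 0.57020867 0.        ]
```

View pics/w4c.png

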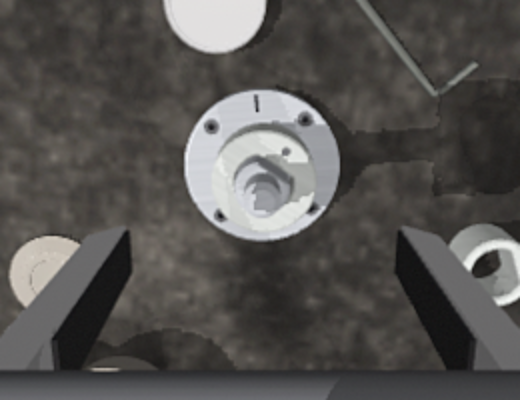

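The picture shows the spacer seated flush on the flange at about (262,170), with its dimple in line with the shaft's flat. Next is the collar.

Request:
{"method": "servo_tool", "body": {"motion": [[0,1,4,0,-8],[0,3,8,0,-17],[0,5,12,0,-26],[0,5.6,13.1,-1,-34],[0,5.6,13.1,-3,-37],[0,5.6,13.1,-3.5,-37],[0,5.6,13.1,-3.5,-37],[0,5.6,13.1,-3.5,-37]]}}

```text
time_s: 10.05
ee_pos: [0.5129, 0.3697, 0.3024]
eef_rot: [3.141, 0.0, 2.637]
force: [1.0, -0.2, -0.5]
grip_width: 0.0938
grip_force: 0.0
```

```bash
python3 - <<'E'
from h import *
o,c=grab('wrist','w5.png'); print(o['time_s'],o['ee_pos'],o['eef_rot'])
u,v=map(int,px(c,o,np.array([.496,.38,.028]))); x0,y0=u-45,v-40; print(u,v,x0,y0)
a=c['image'][y0:v+40,x0:u+45]
cv2.imwrite('pics/w5c.png',cv2.resize(a,None,fx=7,fy=7,interpolation=cv2.INTER_CUBIC)[:,:,::-1])
g=cv2.cvtColor(c['image'],cv2.COLOR_RGB2GRAY)
for t in(110,140):
  for cn in cv2.findContours((g>t).astype(np.uint8),cv2.RETR_EXTERNAL,cv2.CHAIN_APPROX_NONE)[0]:
    (x,y),r=cv2.minEnclosingCircle(cn)
    if 15<r<45 and abs(x-u)<40 and abs(y-v)<40: print(x,y,r,cv2.fitEllipse(cn),onz(c,o,x,y,.028))
E
```

```text
10.05 [0.51286055 0.36965712 0.30238587] [3.14077795e+00 4.65177681e-04 2.63674653e+00]
252 175 207 135
253.04425048828125 174.3870849609375 22.23026466369629 ((253.04873657226562, 174.50930786132812), (42.834598541259766, 43.344276428222656), 89.02794647216797) [0.49571975 0.38107833 0.028     ]
253.13577270507812 174.53346252441406 21.84345245361328 ((252.97616577148438, 175.00125122070312), (41.18867111206055, 42.7403678894043), 95.37899017333984) [0.49588772 0.38108607 0.028     ]
```

View pics/w5c.png

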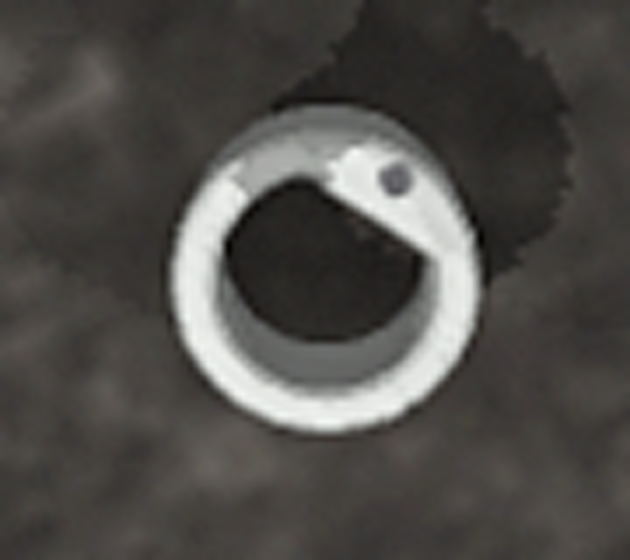

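The collar's top face centre is at image (253,175), world (0.4958, 0.381). Its dimple is 35° clockwise of image-up, so at about 116°. It needs a turn of about +35°.

Request:
{"method": "servo_tool", "body": {"motion": [[0,-1.7,1.1,-3,0],[0,-1.7,1.1,-6,0],[0,-1.7,1.1,-8.5,0],[0,-1.7,1.1,-9.7,0],[0,-1.7,1.1,-9.7,0],[1,-1.7,1.1,-9.7,0],[1,-1.7,1.1,-9.7,0],[1,-1.7,1.1,-9.7,0],[1,-1.7,1.1,-9.7,0],[1,-1.7,1.1,-9.7,0],[1,-1.7,1.1,-9.7,0],[1,-1.7,1.1,-9.7,0],[1,-1.7,1.1,-9.7,0],[1,-1.7,1.1,-9.7,0]], "squeeze": 25}}

```text
time_s: 11.85
ee_pos: [0.4958, 0.3807, 0.2047]
eef_rot: [3.142, -0.0, 2.636]
force: [0.1, 0.2, 0.4]
grip_width: 0.041
grip_force: 25.0
```

Request:
{"method": "servo_tool", "body": {"motion": [[1,0,0,4,0],[1,0,0,8,0],[1,0,-1,10,5],[1,-1,-5,10,14],[1,-2.4,-9,10,23],[1,-3.9,-12,10,31],[1,-3.9,-14.2,10,35],[1,-3.9,-14.2,10,35],[1,-3.9,-14.2,10,35],[1,-3.9,-14.2,10,35]]}}

```text
time_s: 13.1
ee_pos: [0.4568, 0.2394, 0.3045]
eef_rot: [-3.142, -0.0, -3.036]
force: [0.4, 1.0, -2.0]
grip_width: 0.0416
grip_force: 25.0
```

```bash
python3 - <<'E'
from h import *
o,c=grab('wrist','w6.png'); print(o['time_s'],o['ee_pos'],o['eef_rot'],o['force'],o['moment'])
cv2.imwrite('pics/w6c.png',cv2.resize(c['image'][110:300,130:380],None,fx=3,fy=3,interpolation=cv2.INTER_CUBIC)[:,:,::-1])
E
```

```text
13.1 [0.456779   0.23936412 0.30449922] [-3.14158159e+00 -1.87146580e-04 -3.03645170e+00] [ 0.42970123  1.01245346 -2.00057187] [ 0.04430782 -0.03176807 -0.01974495]
```

View pics/w6c.png

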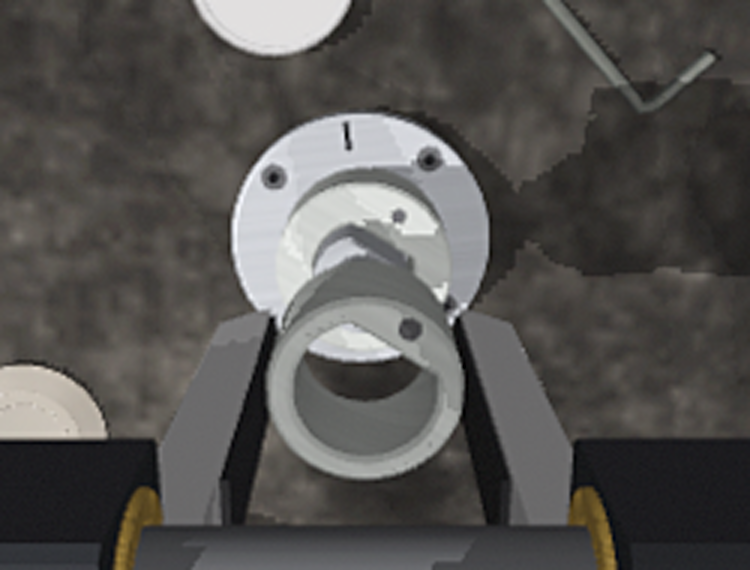

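The collar is held at crop (365,388). Its dimple direction, about 37°, matches the spacer's. I'll lower it past the step, then to home.

Request:
{"method": "servo_tool", "body": {"motion": [[1,0,0,-2,0],[1,0,0,-3.5,0],[1,0,0,-4,0],[1,0,0,-4.3,0],[1,0,0,-4.6,0],[1,0,0,-4.8,0],[1,0,0,-4.8,0]]}}

```text
time_s: 14.02
ee_pos: [0.4568, 0.2387, 0.2567]
eef_rot: [-3.142, 0.0, -3.036]
force: [-0.7, -0.3, -1.4]
grip_width: 0.0411
grip_force: 25.0
```

Request:
{"method": "servo_tool", "body": {"motion": [[1,0,0,-0.5,0],[1,0,0,-0.9,0],[1,0,0,-1.1,0],[1,0,0,-1.2,0],[1,0,0,-1.2,0]]}}

```text
time_s: 14.65
ee_pos: [0.4568, 0.2387, 0.2447]
eef_rot: [3.142, 0.0, -3.036]
force: [0.1, 0.2, -1.4]
grip_width: 0.0413
grip_force: 25.0
```

Almost down, and no contact force yet. I'll release, rise and check.

Request:
{"method": "servo_tool", "body": {"motion": [[1,0,0,-0.1,0],[1,0,0,-0.1,0],[0,0,0,-0.1,0],[0,0,0,-0.1,0],[0,0,0,-0.1,0],[0,0,0,-0.1,0],[0,0,0,2,0],[0,0,0,6,0],[0,0,0,10,0],[0,2,0,12,0],[0,4,0.5,12,0],[0,4,0.5,12,0],[0,4,0.5,12,0]]}}

```text
time_s: 16.27
ee_pos: [0.4963, 0.2437, 0.3641]
eef_rot: [-3.141, -0.001, -3.036]
force: [0.2, -0.1, -0.0]
grip_width: 0.0941
grip_force: 0.0
```

```bash
python3 - <<'E'
from h import *
o,c=grab('wrist','w7.png'); print(o['time_s'],o['ee_pos'],o['eef_rot'])
s=ctrl.camera('scene')
P=lambda z:px(c,o,np.array([.4568,.2388,z]))
print([np.round(P(z),1) for z in(.012,.04,.068,.076,.084)])
u,v=map(int,P(.068)); a=cv2.resize(c['image'][v-45:v+45,u-50:u+50],(400,360),interpolation=cv2.INTER_CUBIC)
print(u-50,v-45)
b=cv2.resize(s['image'][205:265,228:295],(400,360),interpolation=cv2.INTER_CUBIC)
cv2.imwrite('pics/w7c.png',np.hstack([a,b])[:,:,::-1])
E
```

```text
16.275 [0.49627985 0.243657   0.36413472] [-3.14130903e+00 -1.11185001e-03 -3.03627056e+00]
[array([250.9, 145.6]), array([250.8, 148.5]), array([250.7, 151.8]), array([250.7, 152.9]), array([250.7, 154.1])]
200 106
```

View pics/w7c.png

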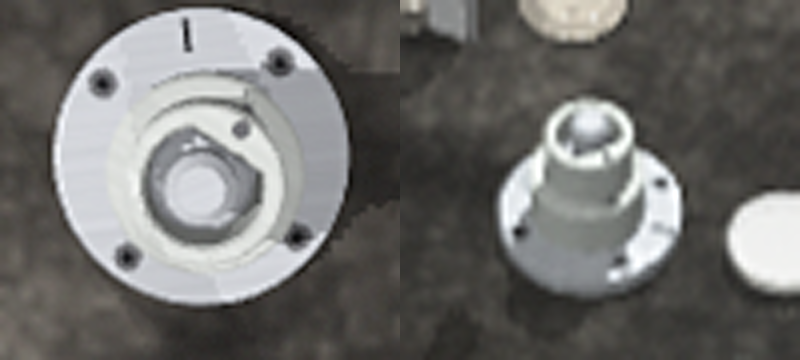

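Both rings are stacked on the flange with no gap, the pilot stands slightly proud of the collar, and the gripper is clear. I'll hand in now.

```bash
python3 -c "
from station import ctrl
print(ctrl.hand_in())"
```

```text
the job is handed in; nothing more can be done
None
```

I put the wide ring and then the narrow ring on the shaft, flats aligned and flush in the last picture, released them, and handed the job in at about 16 s; no verdict came back.

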